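Slip the open C spacer onto the yarn stand's rod

ROBOT

A 6-joint arm with a two-finger parallel gripper is mounted at the origin on the work surface. World frame = base frame: x ahead of the robot, y to its left, z up, the work surface at z = 0. Lengths are in mm, angles in rad, forces in N, time in s.
With the tool pointing down it reaches from about 275 to 750 mm from the base axis. Payload 10.2 kg.
Tool frame: the origin (TCP) lies midway between the tips of the shut fingers; the grasp point (between the pads) lies 19 mm behind it; z points along the fingers, y is the line along which they close (so a half turn about z gives the same grasp; the last joint's range is limited). The gripper opens to 85 mm and grips with 20 to 120 N. Pads are 22 mm wide; open, the fingers measure 114 mm over their backs; the gripper's body (76 mm by 85 mm) begins 54 mm behind the grasp point. The pads swing forward as they close: fully open they stand 13 mm farther back than shut.
Start: joints at [1.06, 0.313, 1.498, -0, 1.331, -0.223], TCP at [149.03, 503.409, 191.494] pointing down, gripper open.
Joint ranges: [-2.94, 2.94], [-0.97, 2.17], [0.19, 2.56], [-1.23, 4.37], [0.02, 3.11], [-2.88, 2.88]. Speed limits (rad/s): [2.39, 2.39, 3.01, 3.14, 3.14, 3.14].

INTERFACE

Orientations are given as a unit quaternion [w, x, y, z].
In Python, from rig import sense, capture, finish_job, find_in, place_of gives the robot as it stands. The module is installed in compiled form; this text tells all that it offers.
- The arm moves only by the shell command python3 -m jog 'ROWS' [FORCE]. ROWS is JSON, a list of rows, each an object of numbers: "tx", "ty", "tz": the shift along the tool's x, y, z in mm; "ax", "ay", "az": the turn, a rotation vector about the tool's x, y, z in rad; "jaw": the closure, from -1 (fully open) to 1 (shut), so that 0 is half open. In form: [{"tx": .., "ty": .., "tz": .., "ax": .., "ay": .., "az": .., "jaw": ..}, ...]. A call has 1 to 5 rows; each row shifts and turns the commanded pose from where the row before left it, along the tool's axes as they then stand; what a row does not reach is not made up. A row lasts 1/8 s, in which the tool goes at most 62.5 mm and 10.7 degrees, less where a joint would pass 70% of its speed; a pose out of reach is approached as far as the arm can. A call with a gripper value outside its range is refused whole. The fingers move at their own pace and stop on an object; FORCE is the grip in N (left out, the last holds). Time passes only in rows, so rows that do not move let the fingers close. It gives the time, the measured TCP pose, the force, the opening and the grip force at its end, in the units of the state.
- sense(): the state, without advancing time (a new reading comes with each control period).
- capture(name): name is "scene" or "top" or "wrist"; returns a dict with "color" (420x560x3 uint8, red, green, blue), "depth" (420x560 float32, mm along the optical axis (not along the pixel's ray), 0 where there is no reading), "fx", "fy", "cx", "cy" (pixels), "camera_from_world" (4x4, takes a point from world to camera coordinates); the wrist camera has in their place "mount" (4x4, takes a point from camera to tool coordinates, whose origin is the TCP and whose axes are the flange's). Camera axes: x right, y up, looking along -z (the intrinsics and any distortion apply to the point x, -y, -z); pixel columns grow to the right and rows downward; lengths in mm; the calibration is good to about 2 mm. A picture is of the moment at which its call begins: read the wrist's pose just before it.
- finish_job(): hands the job in; it is judged then, once.
Trained networks look in the newest picture that a camera, given by its name, has taken for a name from the list of things; names that differ only in an ending like _2 or _b are one class to them, and where a whole thing is asked for, a point or a joint stands for the part that bears it (a point fixed in the world has none). Each returns a list of dicts, best first, with "conf" (0 to 1); they miss things now and then, are a little off and sometimes report something else, mostly with a low value. They report only what shows in the picture. A call takes as long as a camera call. They do not tell look-alikes from the thing itself.
- find_in(query, camera): "centre" ([column, row] in pixels, amid what is visible of it).
- place_of(query, camera): "centre" ([column, row] in pixels: a listed point, or the origin of a listed thing).
The state is a dict: "time_s": time; "joints": joint angles; "dq": joint speeds; "tau": joint torques, N m; "eef_pos": TCP position; "ee_rot": TCP orientation; "force": force on the tool from outside, world axes, zero at the start; "wrist_torque": the same for the moment, N m; "grip_width": opening from 0.0 (shut) to 1.0 (fully open); "grip_force": force on a finger pad.
Only numpy, scipy, OpenCV 4.12 (cv2) and the standard library are available. Lean on these libraries where they do the work, as an engineer would, in place of code of your own. Each camera call takes 0.05 s, during which the arm holds its last target. There are 200 camera calls.

TASK

Pick up the open C-shaped spacer by its tail and slide it sideways through its gap onto the rod of the yarn stand, flat on the wooden spool, so that it wedges the sprung cap up. Press it home until its back bears on the rod with about 10 N, over and above the drag, without ramming it or pressing hard on the stand, then let go. Leave the other things on the mat alone.

Things in the scene. Friction and masses are not known exactly. Their poses are not given: they have to be found in the camera images.
- spacer_grip (a point): Centre of the grip block at the end of the spacer's tail: block 30 mm along x, 12 mm wide (y), 34 mm tall. The point is 22 mm above the spacer's underside, 12 mm below the block's top. Axes: x from the tail towards the open gap, z up. The bore axis is 52 mm and the prong tips' ends 69.8 mm along +x from here.
- spacer_seat (a point): Point on the spacer's underside that lies on the rod's axis when the spacer is fully home (rod against the back of the bore): 50.5 mm along the spacer's +x from the grip point and 22 mm below it. Same axes.
- spacer: Loose bare-aluminium C-shaped collar with a tail, about 70 g, standing on the mat. The C is 24 mm tall, 36 mm across, gap and bore 13 mm wide, prong tips rounded. Origin on its underside at the bore axis. x towards the gap, z up. Pushed by its tail against the rod it tends to nose down onto the spool, whose friction then takes part of the push.
- rod_foot (a point): Where the rod's axis leaves the flat top of the stand's wooden spool, 50 to 58 mm above the table (it varies), z up. The rod is upright, 10 mm thick, bare for 21.5 mm from here up to the sprung cap; it ends in a nut 22 mm across, 63 mm above here. The spacer can be pushed on from any side.
- rod: The steel rod of the stand, fixed and rigid; same origin as rod_foot.
- stand: Yarn stand, let into the table and fixed, round, rigid apart from its cap: steel base 100 mm across, on it a wooden spool with flanges 68 mm across and 6 mm thick, a rod and a cap. Origin on the stand's axis, 50 mm below the spool's top and 12 mm below the base's top.
- cap (a joint): Lift (m) of the sprung aluminium cap, 42 mm across, 18 mm tall; 0 at rest, 0.0025 on the spacer. Its underside is flat to 11 mm from the axis, then rises at 25 degrees to a rim 26 mm above the spool: a level spacer on the spool goes under it and wedges it up. Spring 1.8 N plus 0.2 N per mm. Wedging takes up to 8 N, then 1 to 5 N of drag; on the rod the push rises steeply.
- collar: Bystander: closed aluminium ring 36 mm across, 24 mm tall, no gap and no tail. Origin on its underside.
- bobbin: Bystander: small wooden bobbin, 44 mm across, 55 mm tall. Origin on its underside.
- case: Bystander: white rounded plastic case 45 x 60 x 21 mm. Origin on its underside.
- jar: Bystander: amber jar with black lid, 60 mm across, 70 mm tall. Origin on its underside.
There are look-alikes about, which are no part of the job. Of the things like the spacer, leave any that is red or turquoise; of the rest the larger one is meant.

How it is judged (in metres and radians):
On the way, in this order (a step that is already met when the one before it is completed fails the run):
1. the rod is inside the spacer's gap and the spacer has wedged the cap up (horizontal distance between spacer_seat and rod_foot below 0.014 m and value of joint cap above 0.0018 m), for 0.05 s.
2. the spacer is pressed home: its back bears on the rod with more than 5 N (horizontal distance between spacer_seat and rod_foot below 0.0025 m and contact force between spacer and rod above 5 N), for 0.2 s.
At the end, for the whole second after the job is handed in: The spacer sits still and flat on the spool (within 2 mm in height, 0.06 rad of level) with its seat point within 2.5 mm of the rod's axis, and holds the cap up by 1.8 to 3.5 mm (horizontal distance between spacer_seat and rod_foot below 0.0025 m and z of spacer_seat in the frame of rod_foot between -0.002 and 0.002 m and angle between spacer's own z axis and vertical below 0.06 rad and value of joint cap between 0.0018 and 0.0035 m and linear speed of spacer below 0.01 m/s); the robot touches nothing.
It fails at once if the spacer is forced against the stand's rod with more than 16 N (contact force between spacer and rod above 16 N).
It fails at once if the spacer presses on the whole stand (spool, rod and cap together) with more than 30 N (contact force between spacer and stand above 30 N).
It fails at once if the robot leans on the stand with more than 10 N (contact force between any of the arm, the fingers and stand above 10 N).
It fails at once if a bystander is moved more than 15 mm (distance of any of collar, bobbin, case, jar from where it was at the start of the episode above 0.015 m).
It also fails if it takes over 64 s, if anything falls off the work surface, if the arm or the gripper's body presses on something with over 40 N, if the wrist force passes 120 N, or if a joint passes its speed limit or range.

## Working session

There is one attempt and no reset: what is moved stays moved. The work goes in short steps, Python scripts to look and compute and a shell command to move; the robot and the scene stay as the last step left them, time stands still between calls to the robot, and variables do not carry over. Pictures are saved under pics/ and viewed, at most 13 in all, crops included, and the job is handed in when it is done.

```bash
mkdir -p pics
cat > h.py <<'E'
import numpy as np, cv2
from rig import *
from scipy.spatial.transform import Rotation as R
def T_tool(s):
    T=np.eye(4); q=s["ee_rot"]; T[:3,:3]=R.from_quat([q[1],q[2],q[3],q[0]]).as_matrix(); T[:3,3]=s["eef_pos"]; return T
def cap(name):
    s=sense(); c=capture(name)
    c["wfc"]=T_tool(s)@np.array(c["mount"]) if "mount" in c else np.linalg.inv(np.array(c["camera_from_world"]))
    return c
def ray(c,u,v):
    d=np.array([(u-c["cx"])/c["fx"],-(v-c["cy"])/c["fy"],-1.0]); return d
def at_depth(c,u,v,z=None):
    if z is None: z=c["depth"][int(round(v)),int(round(u))]
    return (c["wfc"]@np.append(ray(c,u,v)*z,1))[:3]
def at_z(c,u,v,h):
    d=c["wfc"][:3,:3]@ray(c,u,v); o=c["wfc"][:3,3]; return o+d*(h-o[2])/d[2]
def cloud(c):
    v,u=np.mgrid[0:420,0:560]; z=c["depth"]
    P=np.stack([(u-c["cx"])/c["fx"]*z,-(v-c["cy"])/c["fy"]*z,-z],-1)
    return P@c["wfc"][:3,:3].T+c["wfc"][:3,3]
def save(c,n,box=None,k=1):
    im=c["color"][...,::-1]
    if box: im=im[box[1]:box[3],box[0]:box[2]]
    cv2.imwrite("pics/"+n,cv2.resize(im,None,fx=k,fy=k,interpolation=cv2.INTER_CUBIC))
E
python3 - <<'E'
from h import *
np.set_printoptions(precision=1,suppress=True)
for n in ("top","scene"):
    c=cap(n); save(c,n+"1.png")
    print(n,[k for k in c], c["fx"])
    for q in ("spacer","spacer_grip","rod_foot","stand","collar","bobbin","case","jar"):
        try:
            for r in place_of(q,n)[:4]:
                u,v=r["centre"]; print(q,round(r["conf"],2),np.round([u,v]),at_depth(c,u,v),at_z(c,u,v,0))
        except Exception as e: print(q,e)
print(sense())
E
```

```text
top ['color', 'depth', 'fx', 'fy', 'cx', 'cy', 'camera_from_world', 'wfc'] 529.1201058934611
spacer 0.8 [353. 230.] [ 566.5 -146.1   19.6] [ 569.4 -149.2    0. ]
spacer 0.8 [312. 223.] [586.7 -69.8  21.6] [590.3 -71.6   0. ]
spacer 0.66 [370. 292.] [ 449.8 -162.9   19.6] [ 450.4 -166.4    0. ]
spacer 0.65 [416. 218.] [ 578.3 -268.4   18.6] [ 581.3 -273.7   -0. ]
spacer_grip 0.96 [344. 251.] [ 528.6 -124.9   13.7] [ 530.1 -126.8    0. ]
spacer_grip 0.84 [432. 232.] [ 545.9 -288.6   34.9] [ 550.4 -299.5    0. ]
spacer_grip 0.75 [288. 228.] [580.9 -24.4  26.4] [585.2 -25.4   0. ]
spacer_grip 0.58 [355. 305.] [ 428.2 -131.6   20.7] [ 428.4 -134.7    0. ]
stand 0.57 [214. 260.] [525.4 110.9  97.9] [536.8 121.5   0. ]
collar 0.86 [280. 134.] [775.2 -28.2  -1.9] [774.5 -28.1   0. ]
collar 0.32 [211. 264.] [520.8 116.4  95.1] [531.2 127.2   0. ]
bobbin 0.87 [288. 296.] [454.3 -10.3  53.9] [456.2 -11.6   0. ]
bobbin 0.54 [142. 171.] [705.1 232.7  67.6] [725.7 248.6   0. ]
case 0.98 [366. 148.] [ 724.2 -190.4   20.4] [ 730.5 -194.6    0. ]
jar 0.8 [142. 172.] [702.6 232.5  66.9] [722.7 248.1  
[... 875 characters left out ...]
302. 162.] [538.1 116.2  59. ] [487.5 152.5   0. ]
bobbin 0.68 [187. 254.] [ 576.8 -150.3    0.7] [ 576.2 -150.2    0. ]
bobbin 0.62 [227. 185.] [468.1 -15.6   4.7] [463.9 -13.9   0. ]
case 0.57 [198. 334.] [ 736.5 -197.6   23.2] [ 725.2 -195.9    0. ]
jar 0.56 [416. 224.] [745.7 223.6  23. ] [734.8 240.9   0. ]
{'time_s': 0.9, 'joints': array([ 1.1,  0.3,  1.5,  0. ,  1.3, -0.2]), 'dq': array([ 0., -0.,  0.,  0., -0., -0.]), 'tau': array([  0. , -41.2, -26. ,  -0. ,   0. ,  -0. ]), 'eef_pos': array([149. , 503.4, 191.5]), 'ee_rot': array([-0. ,  0.1,  1. ,  0. ]), 'force': array([-0.4, -0.9, -0.5]), 'wrist_torque': array([ 0., -0., -0.]), 'grip_force': 0.0, 'grip_width': 0.9997217013650834}
```

Run:
```python
from h import *
c=cap("top"); save(c,"topcrop.png",(180,120,450,320),2.9)
s=cap("scene"); save(s,"scenecrop.png",(60,130,340,330),2.8)
P=cloud(c); H=P[...,2]; 
hsv=cv2.cvtColor(c["color"],cv2.COLOR_RGB2HSV)
m=((H>12)&(H<45)).astype(np.uint8)
n,l,st,ce=cv2.connectedComponentsWithStats(m)
for i in range(1,n):
    if st[i,4]>60:
        q=P[l==i]; r=cv2.minAreaRect(q[:,:2].astype(np.float32))
        print(st[i],np.round(q.mean(0)),"rect",np.round(r[0]),np.round(r[1]),round(r[2]),"zmax",round(np.percentile(q[:,2],97),1),"rgb",np.median(c["color"][l==i],0))
```

```text
[272 125  18  19 254] [768. -28.  23.] rect [770. -28.] [33. 35.] 84 zmax 27.8 rgb [179.  191.  195.5]
[351 131  35  31 654] [ 728. -195.   20.] rect [ 729. -196.] [45. 60.] 26 zmax 24.3 rgb [200. 194. 190.]
[125 153  33  32 257] [709. 233.  33.] rect [715. 237.] [35. 60.] 39 zmax 44.6 rgb [50. 29. 12.]
[401 205  44  39 528] [ 565. -274.   25.] rect [ 561. -276.] [85. 37.] 38 zmax 36.4 rgb [ 31.  142.5 142. ]
[285 212  35  22 257] [588. -53.  21.] rect [587. -49.] [28. 66.] 19 zmax 28.5 rgb [180. 191. 196.]
[343 216  21  46 446] [ 555. -139.   26.] rect [ 550. -137.] [36. 85.] 72 zmax 36.3 rgb [180.  191.5 196. ]
[ 188  235   54   54 1122] [528. 114.  19.] rect [533. 118.] [99. 99.] 85 zmax 24.4 rgb [63. 65. 66.]
[353 284  31  25 213] [ 442. -159.   19.] rect [ 439. -156.] [25. 59.] 32 zmax 25.8 rgb [176.  33.  32.]
```

View pics/topcrop.png

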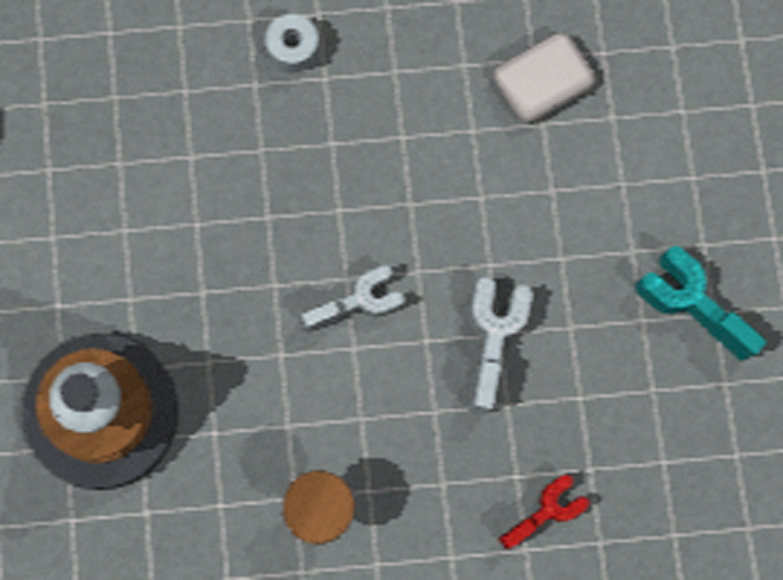

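View pics/scenecrop.png

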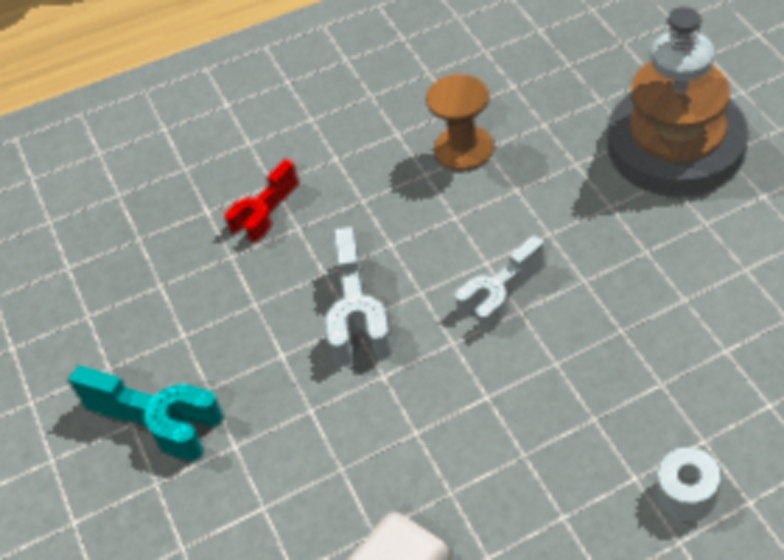

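The four spacer-like things in the top image are: turquoise (416,218), excluded by colour; red (370,292), excluded by colour; a small bare one (300,222), about 66 mm long; and a large bare one (353,235). The large one measures 36 x 85 mm with its top at 36 mm, which fits the description. The stand is at (214,260). Next I'll measure the large one precisely.

```bash
cat >> h.py <<'E'
np.set_printoptions(precision=2,suppress=True)
def delta(pos,yaw,s=None):
    """yaw: world direction angle wanted for tool -x or +x (nearest), tool down"""
    s=s or sense(); T=T_tool(s)
    best=None
    for k in (0,np.pi):
        a=yaw+k; G=np.array([[np.cos(a),np.sin(a),0],[np.sin(a),-np.cos(a),0],[0,0,-1]])
        rv=R.from_matrix(T[:3,:3].T@G).as_rotvec()
        if best is None or np.linalg.norm(rv)<np.linalg.norm(best): best=rv
    return T[:3,:3].T@(np.array(pos)-T[:3,3]),best
E
python3 - <<'E'
from h import *
c=cap("top"); P=cloud(c); 
box=np.zeros((420,560),bool); box[212:266,338:368]=1
q=P[box&(P[...,2]>15)]; 
r=cv2.minAreaRect(q[:,:2].astype(np.float32)); print(r)
g=q[q[:,2]>31]; 
rg=cv2.minAreaRect(g[:,:2].astype(np.float32)); print("block",rg,np.median(g[:,2]),len(g))
t=q[(q[:,2]>20)&(q[:,2]<29)&(q[:,0]>535)]; print(cv2.fitLine(q[:,:2].astype(np.float32),cv2.DIST_L2,0,.01,.01).ravel(), np.median(t[:,2]))
save(c,"crop_sp.png",(330,205,376,270),9)
w=cap("wrist"); print(w["mount"],w["fx"])
s=sense(); print(T_tool(s)); print(delta([519,-127,191],-.3,s))
E
```

```text
((495.1811218261719, -84.41461181640625), (51.835670471191406, 240.2157440185547), 49.451053619384766)
block ((481.89141845703125, -77.91973114013672), (27.687284469604492, 217.9613494873047), 41.04728698730469) 34.69081139150114 114
[   0.81   -0.59  552.77 -136.  ] 24.22100811291716
[[  -0.      0.96    0.29   72.58]
 [   1.      0.     -0.     -0.11]
 [  -0.      0.29   -0.96 -182.25]
 [   0.      0.      0.      1.  ]] 293.8576745000217
[[ -0.96   0.28   0.   149.02]
 [  0.28   0.96   0.   503.42]
 [ -0.     0.    -1.   191.5 ]
 [  0.     0.     0.     1.  ]]
(array([-533.67, -499.5 ,    0.5 ]), array([0.  , 0.  , 0.01]))
```

View pics/crop_sp.png

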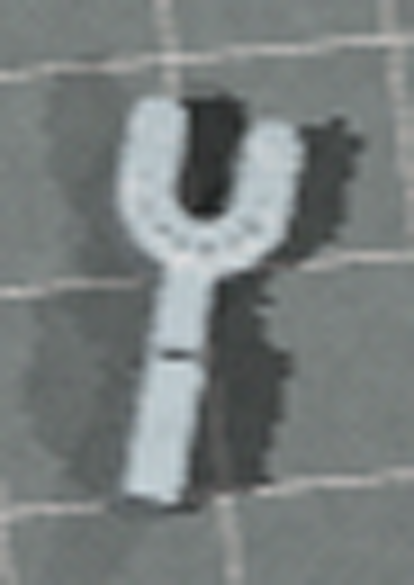

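The crop confirms it: a bare-aluminium C with a tail, its gap pointing up in the image and its grip block at about (348,252). Moving over it.

```bash
python3 -m jog '[{"tx":-38,"ty":-36,"tz":0},{"tx":-38,"ty":-36},{"tx":-38,"ty":-36},{"tx":-38,"ty":-36},{"tx":-38,"ty":-36}]'; python3 -m jog '[{"tx":-38,"ty":-36},{"tx":-38,"ty":-36},{"tx":-38,"ty":-36},{"tx":-38,"ty":-36},{"tx":-38,"ty":-36}]'; python3 -m jog '[{"tx":-38,"ty":-36},{"tx":-38,"ty":-36},{"tx":-38,"ty":-36},{"tx":-38,"ty":-36}]'
python3 -m jog '[{"jaw":-1}]'
cat > meas.py <<'E'
from h import *
import sys
c=cap("wrist"); s=sense()
P=cloud(c); ok=(c["depth"]>0)&(np.linalg.norm(P[...,:2]-[550,-137],axis=-1)<60)&(P[...,2]>5)&(P[...,2]<45)
n,l,st,_=cv2.connectedComponentsWithStats(ok.astype(np.uint8)); i=1+np.argmax(st[1:,4]); q=P[(l==i)&(P[...,2]>17)]
b=q[(q[:,2]>31)]; r=cv2.minAreaRect(b[:,:2].astype(np.float32)); print("block",r,np.median(b[:,2]))
print("all",cv2.minAreaRect(q[:,:2].astype(np.float32)),st[i])
print(place_of("spacer_grip","wrist")[:2])
for x in place_of("spacer_grip","wrist")[:2]: print(at_z(c,*x["centre"],22))
for x in place_of("spacer","wrist")[:2]: print("sp",x["centre"],at_z(c,*x["centre"],0))
print(s["eef_pos"],s["force"])
save(c,sys.argv[1])
E
python3 meas.py w1.png
```

```text
schema error: expected keys tx, ty, tz, ax, ay, az, jaw
schema error: expected keys tx, ty, tz, ax, ay, az, jaw
schema error: expected keys tx, ty, tz, ax, ay, az, jaw
schema error: expected keys tx, ty, tz, ax, ay, az, jaw
Traceback (most recent call last):
  File "meas.py", line 5, in <module>
    n,l,st,_=cv2.connectedComponentsWithStats(ok.astype(np.uint8)); i=1+np.argmax(st[1:,4]); q=P[(l==i)&(P[...,2]>17)]
                                                                        ~~~~~~~~~^^^^^^^^^^
ValueError: attempt to get argmax of an empty sequence
```

All keys are required in each row.

```bash
python3 -m jog '[{"tx":-38,"ty":-36,"tz":0,"ax":0,"ay":0,"az":0,"jaw":-1},{"tx":-38,"ty":-36,"tz":0,"ax":0,"ay":0,"az":0,"jaw":-1},{"tx":-38,"ty":-36,"tz":0,"ax":0,"ay":0,"az":0,"jaw":-1},{"tx":-38,"ty":-36,"tz":0,"ax":0,"ay":0,"az":0,"jaw":-1},{"tx":-38,"ty":-36,"tz":0,"ax":0,"ay":0,"az":0,"jaw":-1}]'; python3 -m jog '[{"tx":-38,"ty":-36,"tz":0,"ax":0,"ay":0,"az":0,"jaw":-1},{"tx":-38,"ty":-36,"tz":0,"ax":0,"ay":0,"az":0,"jaw":-1},{"tx":-38,"ty":-36,"tz":0,"ax":0,"ay":0,"az":0,"jaw":-1},{"tx":-38,"ty":-36,"tz":0,"ax":0,"ay":0,"az":0,"jaw":-1},{"tx":-38,"ty":-36,"tz":0,"ax":0,"ay":0,"az":0,"jaw":-1}]'; python3 -m jog '[{"tx":-38,"ty":-36,"tz":0,"ax":0,"ay":0,"az":0,"jaw":-1},{"tx":-38,"ty":-36,"tz":0,"ax":0,"ay":0,"az":0,"jaw":-1},{"tx":-38,"ty":-36,"tz":0,"ax":0,"ay":0,"az":0,"jaw":-1},{"tx":-38,"ty":-36,"tz":0,"ax":0,"ay":0,"az":0,"jaw":-1},{"tx":0,"ty":0,"tz":0,"ax":0,"ay":0,"az":0,"jaw":-1}]'
python3 meas.py w1.png
```

```text
time_s: 1.78
eef_pos: [280.7, 275.5, 191.7]
ee_rot: [0.0, 0.143, 0.99, 0.0]
force: [0.3, 0.6, 0.9]
grip_width: 1.002
grip_force: 0.0
time_s: 2.4
eef_pos: [411.9, 48.6, 191.7]
ee_rot: [0.0, 0.144, 0.99, 0.0]
force: [0.8, 0.3, 0.5]
grip_width: 0.999
grip_force: 0.0
time_s: 3.02
eef_pos: [516.8, -133.4, 190.7]
ee_rot: [-0.0, 0.145, 0.989, -0.0]
force: [0.3, 0.8, 0.5]
grip_width: 1.004
grip_force: 0.0
block ((526.33544921875, -128.94668579101562), (11.771783828735352, 29.967866897583008), 72.33995056152344) 33.75595250474288
all ((551.9738159179688, -138.71742248535156), (35.871124267578125, 85.15648651123047), 73.96041870117188) [269 176  29  68 964]
[{'centre': [159.8, 239.3], 'conf': 0.88}, {'centre': [283.6, 189.9], 'conf': 0.86}]
[ 542.67 -301.02   22.  ]
[ 525.98 -130.09   22.  ]
sp [281.3, 223.5] [ 574.37 -147.2     0.  ]
sp [347.4, 221.1] [596.54 -61.29   0.  ]
[ 516.14 -131.75  190.88] [-0.79  0.54  0.46]
```

View pics/w1.png

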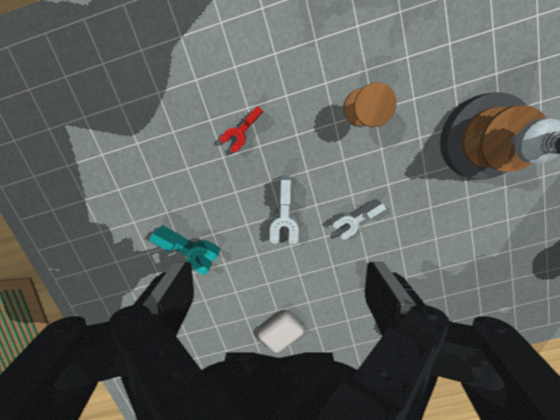

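The wrist view shows the spacer at (285,212) with nothing in the fingers' way. The block measures 11.8 x 30 mm with its top at 33.8, as specified. Descending part-way to measure again.

```bash
python3 -m jog '[{"tx":-9,"ty":5,"tz":45,"ax":0,"ay":0,"az":0,"jaw":-0.4},{"tx":0,"ty":0,"tz":45,"ax":0,"ay":0,"az":0,"jaw":-0.4},{"tx":0,"ty":0,"tz":0,"ax":0,"ay":0,"az":0,"jaw":-0.4}]'
python3 meas.py w2.png; python3 -c "
from h import *
for y in (-.28,-.31,-.35): print(y,delta([526.3,-129,3],y))"
```

```text
time_s: 3.6
eef_pos: [524.4, -127.0, 99.6]
ee_rot: [-0.003, 0.143, 0.99, 0.001]
force: [-0.2, -0.0, 0.8]
grip_width: 0.702
grip_force: 0.0
block ((525.81591796875, -128.6065216064453), (11.481985092163086, 29.348440170288086), 73.19573974609375) 33.738407516180416
all ((551.8125, -138.5615234375), (36.080936431884766, 84.8758773803711), 73.94109344482422) [ 257  187   38   89 1667]
[{'centre': [232.3, 104.0], 'conf': 0.97}, {'centre': [394.9, 229.7], 'conf': 0.95}]
[ 430.43 -139.67   22.  ]
[579.43 -29.01  22.  ]
sp [276.4, 248.9] [ 575.99 -144.74    0.  ]
sp [175.9, 284.1] [ 584.82 -260.9     0.  ]
[ 525.89 -127.84  102.01] [ 1.08 -0.49  0.82]
-0.28 (array([  1.13,  -0.3 , 100.8 ]), array([-0.  ,  0.  , -0.01]))
-0.31 (array([  1.13,  -0.3 , 100.8 ]), array([-0.  ,  0.  ,  0.02]))
-0.35 (array([  1.13,  -0.3 , 100.8 ]), array([-0.  ,  0.  ,  0.06]))
```

View pics/w2.png

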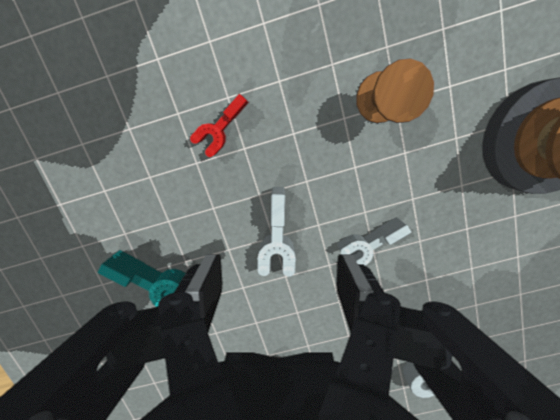

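```bash
python3 -m jog '[{"tx":1,"ty":0,"tz":45,"ax":0,"ay":0,"az":0,"jaw":-0.4},{"tx":0,"ty":0,"tz":40,"ax":0,"ay":0,"az":0,"jaw":-0.4},{"tx":0,"ty":0,"tz":12,"ax":0,"ay":0,"az":0,"jaw":-0.4},{"tx":0,"ty":0,"tz":0,"ax":0,"ay":0,"az":0,"jaw":1},{"tx":0,"ty":0,"tz":0,"ax":0,"ay":0,"az":0,"jaw":1}]' 60;  python3 -m jog '[{"tx":0,"ty":0,"tz":0,"ax":0,"ay":0,"az":0,"jaw":1},{"tx":0,"ty":0,"tz":0,"ax":0,"ay":0,"az":0,"jaw":1}]'
```

```text
time_s: 4.42
eef_pos: [526.3, -128.9, 6.4]
ee_rot: [0.002, 0.143, 0.99, -0.0]
force: [-0.1, 0.4, -0.1]
grip_width: 0.281
grip_force: 0.0
time_s: 4.68
eef_pos: [525.5, -128.5, 5.1]
ee_rot: [0.001, 0.143, 0.99, -0.0]
force: [0.4, -0.1, 0.2]
grip_width: -0.001
grip_force: 0.0
```

The fingers shut on nothing, so I'm checking.

```bash
python3 -m jog '[{"tx":0,"ty":0,"tz":0,"ax":0,"ay":0,"az":0,"jaw":1}]'; python3 meas.py w3.png; python3 -c "
from h import *
c=cap('wrist');save(c,'w4.png',(180,120,380,320),3)
t=cap('scene');save(t,'s4.png')"
```

```text
time_s: 4.8
eef_pos: [525.3, -128.4, 4.7]
ee_rot: [0.0, 0.143, 0.99, -0.0]
force: [0.2, 0.6, 0.2]
grip_width: -0.002
grip_force: 0.0
block ((517.184814453125, -125.9776611328125), (11.421198844909668, 11.915776252746582), 74.02806854248047) 33.73579287755915
all ((517.1924438476562, -125.9460220336914), (11.88377857208252, 11.907021522521973), 74.30020141601562) [269 216  21  34 686]
[{'centre': [279.5, 247.7], 'conf': 0.96}, {'centre': [47.4, 336.2], 'conf': 0.87}]
[ 526.73 -128.45   22.  ]
[ 544.54 -297.02   22.  ]
sp [135.4, 346.9] [ 584.67 -261.92    0.  ]
sp [391.8, 293.3] [594.05 -63.04   0.  ]
[ 525.22 -128.36    4.65] [-0.23  0.38 -0.12]
```

View pics/w4.png

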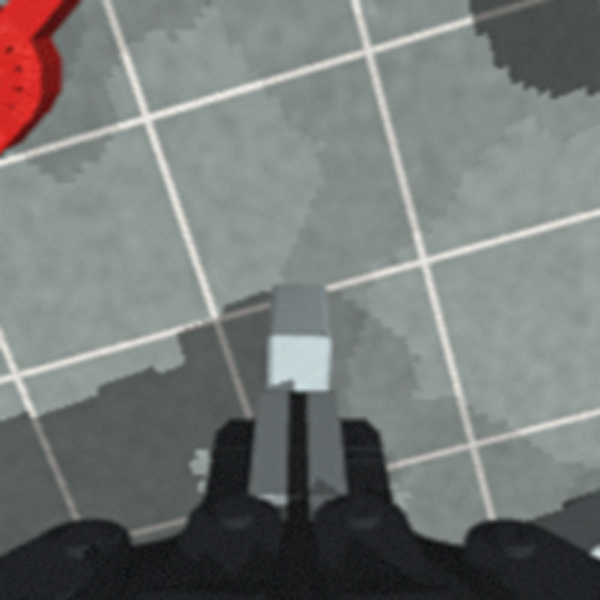

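Run:
```python
from h import *
c=cap("wrist"); T=np.linalg.inv(T_tool(sense())); P=cloud(c)@T[:3,:3].T+T[:3,3]
for v in (236,242,247,250,255,260,270,280): print(v,[(u,*np.round(P[v,u]).astype(int)) for u in (262,268,273,279,284,289,296)])
```

```text
236 [(262, np.int64(-2), np.int64(-11), np.int64(3)), (268, np.int64(-2), np.int64(-7), np.int64(4)), (273, np.int64(11), np.int64(-3), np.int64(-30)), (279, np.int64(11), np.int64(0), np.int64(-28)), (284, np.int64(11), np.int64(3), np.int64(-29)), (289, np.int64(11), np.int64(6), np.int64(-28)), (296, np.int64(-2), np.int64(12), np.int64(3))]
242 [(262, np.int64(-6), np.int64(-11), np.int64(3)), (268, np.int64(-6), np.int64(-7), np.int64(2)), (273, np.int64(7), np.int64(-3), np.int64(-29)), (279, np.int64(8), np.int64(0), np.int64(-30)), (284, np.int64(7), np.int64(3), np.int64(-29)), (289, np.int64(8), np.int64(6), np.int64(-30)), (296, np.int64(-7), np.int64(12), np.int64(5))]
247 [(262, np.int64(-11), np.int64(-12), np.int64(4)), (268, np.int64(-10), np.int64(-7), np.int64(4)), (273, np.int64(4), np.int64(-3), np.int64(-29)), (279, np.int64(4), np.int64(0), np.int64(-29)), (284, np.int64(4), np.int64(3), np.int64(-29)), (289, np.int64(4), np.int64(6), np.int64(-28)), (296, np.int64(-11), np.int64(12), np.int64(4))]
250 [(262, np.int64(-13), np.int64(-12), np.int64(4)), (268, np.
[... 964 characters left out ...]
t64(-47))]
270 [(262, np.int64(5), np.int64(-8), np.int64(-57)), (268, np.int64(10), np.int64(-5), np.int64(-66)), (273, np.int64(9), np.int64(-3), np.int64(-65)), (279, np.int64(9), np.int64(0), np.int64(-65)), (284, np.int64(9), np.int64(2), np.int64(-64)), (289, np.int64(9), np.int64(4), np.int64(-65)), (296, np.int64(5), np.int64(8), np.int64(-58))]
280 [(262, np.int64(5), np.int64(-8), np.int64(-67)), (268, np.int64(9), np.int64(-5), np.int64(-74)), (273, np.int64(9), np.int64(-3), np.int64(-73)), (279, np.int64(9), np.int64(0), np.int64(-74)), (284, np.int64(9), np.int64(2), np.int64(-74)), (289, np.int64(10), np.int64(4), np.int64(-74)), (296, np.int64(5), np.int64(8), np.int64(-66))]
```

Depth shows the shut fingers ending about 43 mm behind the reported TCP, above the block. I'll lift and measure where the tips really are.

```bash
python3 -m jog '[{"tx":0,"ty":0,"tz":-45,"ax":0,"ay":0,"az":0,"jaw":1},{"tx":0,"ty":0,"tz":0,"ax":0,"ay":0,"az":0,"jaw":1}]'
python3 - <<'E'
from h import *
c=cap("wrist"); s=sense(); W=cloud(c); T=np.linalg.inv(T_tool(s)); P=W@T[:3,:3].T+T[:3,3]
m=(np.abs(P[...,1])<30)&(np.abs(P[...,0])<20)&(c["depth"]>0)
for lo in range(-90,10,5):
    k=m&(P[...,2]>=lo)&(P[...,2]<lo+5); q=P[k]
    if len(q): print(lo,len(q),q.min(0),q.max(0))
save(c,"w5.png",(180,120,380,320),3)
w=(W[...,2]>31)&(W[...,2]<37)&(np.linalg.norm(W[...,:2]-[526,-129],axis=-1)<25); print(cv2.minAreaRect(W[w][:,:2].astype(np.float32)))
E
```

```text
time_s: 5.4
eef_pos: [526.9, -129.1, 52.3]
ee_rot: [0.003, 0.143, 0.99, -0.001]
force: [0.7, 0.2, 0.2]
grip_width: -0.001
grip_force: 0.0
-90 1229 [-14.88 -29.98 -90.  ] [ 11.63  29.79 -85.  ]
-85 305 [-11.9  -21.38 -84.99] [ 11.34  20.7  -80.02]
-80 579 [-14.03  -6.8  -80.  ] [  9.17   7.9  -75.02]
-75 268 [  3.71 -14.02 -74.97] [  9.03  13.19 -70.02]
-70 331 [  3.51 -14.02 -69.98] [  9.49  13.25 -65.  ]
-65 299 [  3.42 -13.65 -64.97] [  8.93  13.09 -60.08]
-60 272 [  3.52 -13.87 -59.99] [  8.96  13.17 -55.02]
-55 234 [  3.75 -13.9  -54.96] [  8.85  13.18 -50.03]
-50 146 [  3.47 -12.73 -49.98] [  9.18  11.97 -45.12]
-45 5 [  7.69  -6.82 -44.98] [  7.89   4.01 -44.55]
((526.0934448242188, -128.80299377441406), (11.678979873657227, 29.717824935913086), 73.08643341064453)
```

View pics/w5.png

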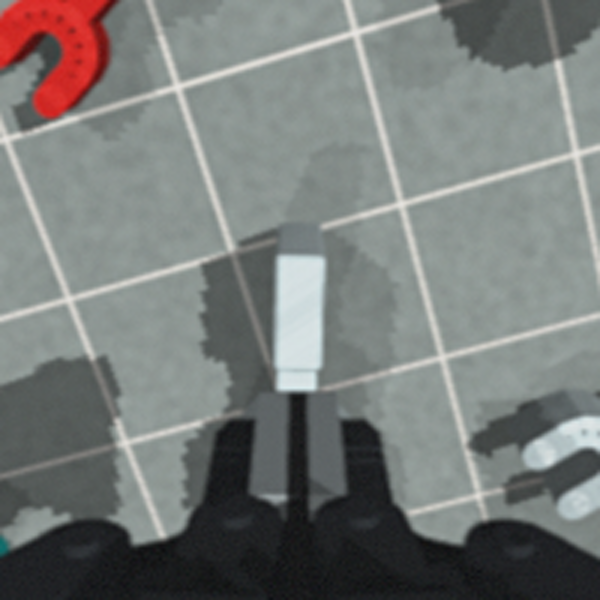

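The shut tips end at tool z of about -45 mm, so the reported TCP lies 45 mm beyond the real fingertips. The camera-measured heights (mat and block) were consistent at every pose. I therefore need eef z of about -41, and I'll go down while watching the force.

```bash
python3 -m jog '[{"tx":0,"ty":0,"tz":0,"ax":0,"ay":0,"az":0,"jaw":-0.3},{"tx":0,"ty":0,"tz":0,"ax":0,"ay":0,"az":0,"jaw":-0.3},{"tx":0,"ty":0,"tz":0,"ax":0,"ay":0,"az":0,"jaw":-0.3}]';  python3 -m jog '[{"tx":0,"ty":0,"tz":40,"ax":0,"ay":0,"az":0,"jaw":-0.3},{"tx":0,"ty":0,"tz":35,"ax":0,"ay":0,"az":0,"jaw":-0.3},{"tx":0,"ty":0,"tz":0,"ax":0,"ay":0,"az":0,"jaw":-0.3}]'; python3 -m jog '[{"tx":0,"ty":0,"tz":10,"ax":0,"ay":0,"az":0,"jaw":-0.3},{"tx":0,"ty":0,"tz":4,"ax":0,"ay":0,"az":0,"jaw":-0.3},{"tx":0,"ty":0,"tz":0,"ax":0,"ay":0,"az":0,"jaw":-0.3}]'
```

```text
time_s: 5.82
eef_pos: [524.9, -128.2, 48.9]
ee_rot: [-0.0, 0.143, 0.99, 0.0]
force: [-0.4, 0.1, -0.6]
grip_width: 0.631
grip_force: 0.0
time_s: 6.2
eef_pos: [523.6, -127.6, -27.5]
ee_rot: [-0.002, 0.143, 0.99, 0.001]
force: [0.2, -0.8, 0.8]
grip_width: 0.648
grip_force: 0.0
time_s: 6.58
eef_pos: [525.4, -128.4, -39.1]
ee_rot: [0.0, 0.143, 0.99, -0.0]
force: [0.5, -0.7, 0.3]
grip_width: 0.652
grip_force: 0.0
```

```bash
python3 -m jog '[{"tx":0,"ty":0,"tz":1,"ax":0,"ay":0,"az":0,"jaw":1},{"tx":0,"ty":0,"tz":0,"ax":0,"ay":0,"az":0,"jaw":1},{"tx":0,"ty":0,"tz":0,"ax":0,"ay":0,"az":0,"jaw":1},{"tx":0,"ty":0,"tz":0,"ax":0,"ay":0,"az":0,"jaw":1},{"tx":0,"ty":0,"tz":0,"ax":0,"ay":0,"az":0,"jaw":1}]' 60
```

```text
time_s: 7.2
eef_pos: [526.1, -128.7, -39.3]
ee_rot: [0.001, 0.143, 0.99, -0.0]
force: [1.2, 0.9, 6.6]
grip_width: 0.134
grip_force: 61.1
```

Gripped, with 11.4 mm opening. Lifting and carrying towards the stand with the orientation kept; the push direction will be (0.96,-0.28).

```bash
python3 -m jog '[{"tx":0,"ty":0,"tz":-30,"ax":0,"ay":0,"az":0,"jaw":1},{"tx":0,"ty":0,"tz":-40,"ax":0,"ay":0,"az":0,"jaw":1},{"tx":0,"ty":0,"tz":-40,"ax":0,"ay":0,"az":0,"jaw":1}]';  python3 -m jog '[{"tx":29,"ty":40,"tz":0,"ax":0,"ay":0,"az":0,"jaw":1},{"tx":29,"ty":40,"tz":0,"ax":0,"ay":0,"az":0,"jaw":1},{"tx":29,"ty":40,"tz":0,"ax":0,"ay":0,"az":0,"jaw":1},{"tx":29,"ty":40,"tz":0,"ax":0,"ay":0,"az":0,"jaw":1},{"tx":29,"ty":40,"tz":0,"ax":0,"ay":0,"az":0,"jaw":1}]'; python3 -m jog '[{"tx":29,"ty":40,"tz":0,"ax":0,"ay":0,"az":0,"jaw":1},{"tx":0,"ty":0,"tz":0,"ax":0,"ay":0,"az":0,"jaw":1},{"tx":0,"ty":0,"tz":0,"ax":0,"ay":0,"az":0,"jaw":1}]'
python3 - <<'E'
from h import *
c=cap("wrist"); s=sense(); W=cloud(c); Tw=T_tool(s); T=np.linalg.inv(Tw); P=W@T[:3,:3].T+T[:3,3]
print(s["eef_pos"],s["ee_rot"],s["force"],s["grip_width"])
for q in ("spacer","spacer_grip","rod_foot","stand","cap"):
    for r in place_of(q,"wrist")[:2]: u,v=r["centre"]; print(q,round(r["conf"],2),np.round([u,v]),at_depth(c,u,v))
save(c,"w6.png",None,1.4)
m=(np.linalg.norm(W[...,:2]-[533,118],axis=-1)<70)&(c["depth"]>0)
print("heights",np.histogram(W[m][:,2],bins=np.arange(0,130,4)))
for n in ("top","scene"):
    t=cap(n); Q=cloud(t)
    m=(np.linalg.norm(Q[...,:2]-[533,118],axis=-1)<60)&(t["depth"]>0)
    for lo,hi in ((9,20),(46,62),(76,100),(108,125)):
        k=m&(Q[...,2]>lo)&(Q[...,2]<hi); q=Q[k].astype(np.float32)
        if len(q)>8: print(n,lo,len(q),cv2.minEnclosingCircle(q[:,:2]),np.median(q[:,2]))
E
```

```text
time_s: 7.58
eef_pos: [525.0, -128.3, 70.8]
ee_rot: [-0.0, 0.143, 0.99, 0.0]
force: [0.8, 0.4, -1.6]
grip_width: 0.133
grip_force: 58.4
time_s: 8.2
eef_pos: [442.3, 105.9, 69.8]
ee_rot: [0.0, 0.144, 0.99, 0.0]
force: [0.4, 0.9, -0.4]
grip_width: 0.128
grip_force: 58.4
time_s: 8.57
eef_pos: [426.8, 150.9, 69.7]
ee_rot: [0.0, 0.143, 0.99, -0.0]
force: [0.1, 0.8, 0.0]
grip_width: 0.128
grip_force: 58.5
[426.9  150.48  69.6 ] [ 0.    0.14  0.99 -0.  ] [-0.34 -0.62  0.28] 0.13443970299836425
spacer 0.95 [283. 345.] [459.22 143.11 132.58]
spacer_grip 0.72 [277. 285.] [419.62 152.17 143.66]Traceback (most recent call last):
  File "<stdin>", line 5, in <module>
ValueError: it knows: bobbin, case, collar, jar, rod, rod_foot, spacer, spacer_grip, spacer_seat, stand
```

```bash
cat > st.py <<'E'
from h import *
import sys
c=cap("wrist"); s=sense(); W=cloud(c); Tw=T_tool(s); T=np.linalg.inv(Tw); P=W@T[:3,:3].T+T[:3,3]
print(s["eef_pos"])
save(c,sys.argv[1],None,1.4)
ok=c["depth"]>0
# held spacer: block top / C top in tool frame
k=ok&(np.abs(P[...,1])<25)&(P[...,0]<18)&(P[...,0]>-80)&(P[...,2]<-58)&(P[...,2]>-78)
for lo,hi in ((-78,-70),(-68,-58)):
    q=P[k&(P[...,2]>lo)&(P[...,2]<hi)].astype(np.float32); print("held",lo,len(q),np.median(q,axis=0),q.min(0),q.max(0),cv2.minAreaRect(q[:,:2]) if len(q) else 0)
views=[("wrist",c,W)]
for n in ("top","scene"):
    t=cap(n); views.append((n,t,cloud(t)))
for n,t,Q in views:
    m=(np.linalg.norm(Q[...,:2]-[533,118],axis=-1)<62)&(t["depth"]>0)
    h=np.histogram(Q[m][:,2],bins=np.arange(0,130,3)); print(n,[(int(b),int(a)) for a,b in zip(*h) if a>8])
    for lo,hi in ((9,16),(48,62),(110,125)):
        q=Q[m&(Q[...,2]>lo)&(Q[...,2]<hi)].astype(np.float32)
        if len(q)>8: print(n,lo,len(q),np.round(cv2.minEnclosingCircle(q[:,:2])[0],1),np.round(cv2.minEnclosingCircle(q[:,:2])[1],1),np.median(q[:,2]))
    for r in place_of("rod_foot",n)[:1]: print("rod_foot",r,at_z(t,*r["centre"],54))
E
python3 st.py w6.png
```

```text
[426.72 150.58  69.46]Traceback (most recent call last):
  File "st.py", line 10, in <module>
    q=P[k&(P[...,2]>lo)&(P[...,2]<hi)].astype(np.float32); print("held",lo,len(q),np.median(q,axis=0),q.min(0),q.max(0),cv2.minAreaRect(q[:,:2]) if len(q) else 0)
                                                                                                                        ~~~~~~~~~~~~~~~^^^^^^^^^
cv2.error: OpenCV(4.12.0) /io/opencv/modules/imgproc/src/convhull.cpp:143: error: (-215:Assertion failed) total >= 0 && (depth == CV_32F || depth == CV_32S) in function 'convexHull'
```

View pics/w6.png

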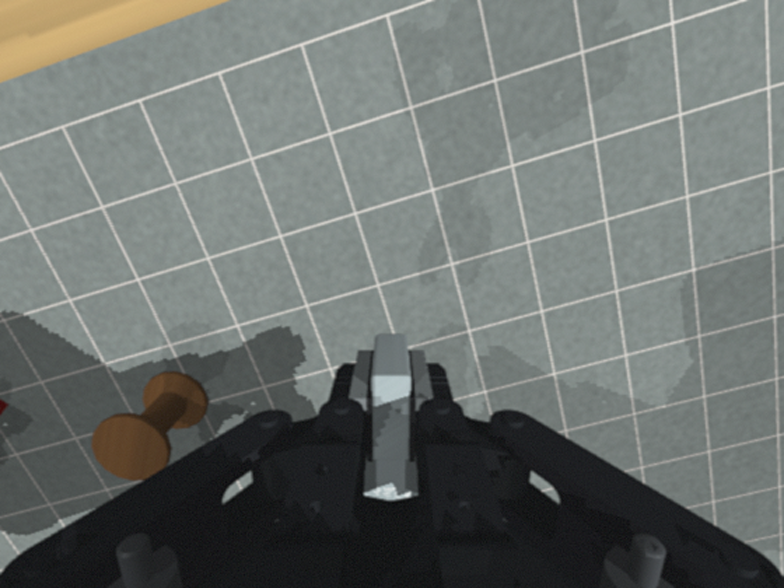

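The wrist view shows the spacer held straight: tail block at (280,275), bobbin off to the left, stand hidden behind the gripper. I'll measure the stand and the held spacer with the fixed cameras.

```bash
sed -i '/^for lo,hi in ((-78/,+1d' st.py
cat >> st.py <<'E'
for n,t,Q in views[1:]:
    S=Q@T[:3,:3].T+T[:3,3]
    k=(t["depth"]>0)&(np.abs(S[...,1])<26)&(S[...,0]<-22)&(S[...,0]>-78)&(S[...,2]>-76)&(S[...,2]<-38)
    q=S[k].astype(np.float32); print(n,"C tool",len(q))
    if len(q)>20:
        print(cv2.minAreaRect(q[:,:2]), np.median(q[:,2]),q.min(0),q.max(0))
    for r in place_of("spacer",n)[:5]: 
        w=at_z(t,*r["centre"],s["eef_pos"][2]+40); print("sp",np.round(r["conf"],2),r["centre"],w,(T@np.append(w,1))[:3])
    save(t,n+"_"+sys.argv[1],(180,200,300,310) if n=="top" else (200,90,360,220),4)
E
python3 st.py w7.png
```

```text
[426.64 150.7   69.45]
wrist [(0, 329)]
top [(0, 534), (3, 132), (9, 11), (12, 26), (15, 266), (18, 521), (21, 143), (24, 38), (51, 29), (54, 321), (57, 303), (60, 19), (87, 14), (90, 69), (93, 143), (96, 89), (114, 9), (117, 62), (120, 64)]Traceback (most recent call last):
  File "st.py", line 17, in <module>
    if len(q)>8: print(n,lo,len(q),np.round(cv2.minEnclosingCircle(q[:,:2])[0],1),np.round(cv2.minEnclosingCircle(q[:,:2])[1],1),np.median(q[:,2]))
                                            ~~~~~~~~~~~~~~~~~~~~~~^^^^^^^^^
cv2.error: OpenCV(4.12.0) /io/opencv/modules/imgproc/src/shapedescr.cpp:201: error: (-215:Assertion failed) count >= 0 && (depth == CV_32F || depth == CV_32S) in function 'minEnclosingCircle'
```

```bash
sed -i 's/q\[:,:2\]/np.ascontiguousarray(q[:,:2])/g; s/(9,16),(48,62),(110,125)/(14,25),(50,62),(86,98),(112,125)/' st.py; python3 st.py w7.png
```

```text
[426.52 151.05  69.48]
wrist [(0, 332)]
top [(0, 514), (3, 116), (6, 14), (12, 21), (15, 260), (18, 545), (21, 127), (24, 41), (27, 11), (51, 25), (54, 314), (57, 310), (60, 19), (87, 9), (90, 82), (93, 130), (96, 96), (99, 10), (117, 65), (120, 64)]
top 14 959 [533.9 118.7] 50.0 18.965715
top 50 668 [533.9 119. ] 34.2 56.953358
top 86 296 [533.8 118.6] 21.0 94.45228
top 112 136 [510.  119.1] 33.7 119.94551
scene [(0, 442), (3, 75), (6, 56), (9, 48), (12, 55), (15, 131), (18, 463), (21, 82), (24, 247), (27, 29), (30, 17), (33, 13), (51, 32), (54, 242), (57, 314), (84, 26), (87, 27), (90, 55), (93, 79), (96, 84), (99, 15), (102, 9), (105, 9), (108, 23), (111, 29), (114, 23), (117, 63), (120, 59), (123, 22), (126, 21)]
scene 14 773 [535.3 117.4] 50.4 19.389135
scene 50 591 [535.2 118.6] 34.7 57.141083
scene 86 254 [535.4 118. ] 21.4 94.18469
scene 112 180 [509.5 124.3] 37.5 119.48517
rod_foot {'centre': [302.7, 158.9], 'conf': 0.75} [525.82 124.96  54.  ]
top C tool 27
((-63.38779067993164, -17.027523040771484), (4.50315523147583, 11.893961906433105), 56.17906188964844) -61.289528 [-67.71 -19.46 -64.85] [-57.63 -11.85 -39.66]
sp 0.74 [373.5, 293.6] [ 443.25 -151.44  109.48] [-101.97 -285.29  -40.  ]
sp 0.59 [412.5, 217.1] [ 565.46 -235.71  109.48] [-243.07 -331.37  -40.  ]
sp 0.53 [313.8, 222.8] [571.87 -65.6  109.48] [-200.9  -166.44  -40.  ]
sp 0.47 [199.9, 293.1] [472.02 136.37 109.48] [-47.8   -1.16 -40.  ]
scene C tool 378
((-46.80326843261719, -1.116983413696289), (37.19450378417969, 48.175106048583984), 88.90430450439453) -60.81202 [-71.13 -19.53 -65.72] [-22.65  17.57 -38.75]
sp 0.71 [147.5, 209.5] [ 544.03 -185.25  109.48] [-208.19 -289.08  -40.  ]
sp 0.7 [233.3, 239.9] [668.04 -95.9  109.48] [-301.72 -168.18  -40.01]
sp 0.68 [292.4, 122.5] [479.7  128.85 109.48] [-57.3   -6.18 -40.  ]
sp 0.62 [123.8, 283.4] [ 655.99 -261.7   109.48] [-337.26 -330.57  -40.01]
```

```bash
python3 -c "
import cv2,numpy as np
a=cv2.imread('pics/top_w7.png');b=cv2.imread('pics/scene_w7.png')
h=300;a=cv2.resize(a,(int(a.shape[1]*h/a.shape[0]),h));b=cv2.resize(b,(int(b.shape[1]*h/b.shape[0]),h))
cv2.imwrite('pics/both.png',np.hstack([a,b]));print(a.shape,b.shape)"
```

```text
(300, 327, 3) (300, 369, 3)
```

View pics/both.png

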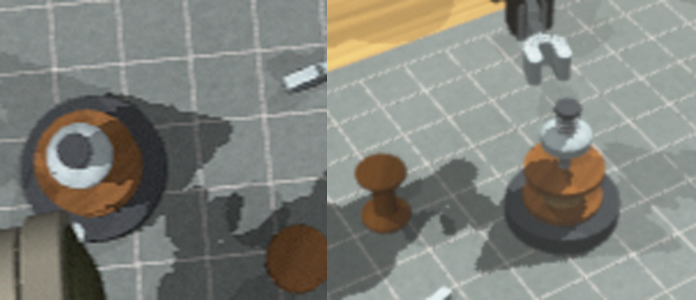

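Scene: the spacer is held level with its gap facing the stand, and the path is clear. Stand axis is about (534.5,118.5) and the spool top about 57; both cameras agree. The lateral error is about +0.5 mm. Now lower beside the spool, then put the prong tips over the flange.

```bash
python3 -m jog '[{"tx":0,"ty":0.5,"tz":25,"ax":0,"ay":0,"az":0,"jaw":1},{"tx":0,"ty":0,"tz":24,"ax":0,"ay":0,"az":0,"jaw":1},{"tx":-7,"ty":0,"tz":0,"ax":0,"ay":0,"az":0,"jaw":1},{"tx":-7,"ty":0,"tz":0,"ax":0,"ay":0,"az":0,"jaw":1},{"tx":0,"ty":0,"tz":0,"ax":0,"ay":0,"az":0,"jaw":1}]'; python3 st.py w8.png | grep -A3 -E "C tool|^\[|sp"
```

```text
time_s: 10.1
eef_pos: [441.2, 147.5, 21.4]
ee_rot: [0.001, 0.144, 0.99, 0.0]
force: [-0.5, -0.2, -0.3]
grip_width: 0.13
grip_force: 58.5
[440.69 147.59  21.17]
wrist [(0, 271), (66, 9), (69, 59), (72, 64), (75, 64), (78, 79), (81, 122), (84, 199)]
top [(0, 473), (3, 115), (9, 9), (12, 15), (15, 238), (18, 452), (21, 109), (24, 38), (27, 9), (51, 22), (54, 256), (57, 268), (60, 20), (87, 10), (90, 82), (93, 126), (96, 100), (99, 10), (117, 62), (120, 63)]
top 14 829 [533.8 118.4] 50.1 19.039999
--
top C tool 19
sp 0.97 [413.0, 217.4] [ 572.64 -250.     61.17] [-239.52 -343.7   -39.85]
sp 0.73 [310.0, 223.0] [580.33 -62.99  61.17] [-193.76 -162.22  -39.83]
sp 0.66 [367.6, 295.3] [ 442.55 -149.64   61.17] [ -86.27 -284.43  -40.02]
scene C tool 231
((-46.402347564697266, -8.646831512451172), (45.76483154296875, 30.30944061279297), 47.5675163269043) -62.269047 [-71.16 -19.42 -66.11] [-22.45  14.92 -39.14]
sp 0.9 [151.0, 209.6] [ 502.6  -174.81   61.17] [-151.   -291.52  -39.94]
sp 0.88 [232.3, 242.0] [637.38 -85.89  61.17] [-254.97 -167.97  -39.76]
sp 0.59 [123.3, 283.8] [ 621.6  -264.19   61.17] [-290.49 -343.4   -39.79]
sp 0.55 [295.4, 145.1] [491.49 129.91  61.17] [-53.78  -2.51 -39.93]
sp 0.38 [227.3, 183.5] [515.35 -32.87  61.17] [-122.9  -151.8   -39.91]
```

Now touching down on the flange gently.

```bash
for i in 1 2 3 4 5; do :; done; python3 -m jog '[{"tx":0,"ty":0,"tz":1,"ax":0,"ay":0,"az":0,"jaw":1},{"tx":0,"ty":0,"tz":0,"ax":0,"ay":0,"az":0,"jaw":1}]' | grep -E "eef|force"; python3 -m jog '[{"tx":0,"ty":0,"tz":0.7,"ax":0,"ay":0,"az":0,"jaw":1},{"tx":0,"ty":0,"tz":0,"ax":0,"ay":0,"az":0,"jaw":1}]'| grep -E "eef|force"; python3 -m jog '[{"tx":0,"ty":0,"tz":0.5,"ax":0,"ay":0,"az":0,"jaw":1},{"tx":0,"ty":0,"tz":0,"ax":0,"ay":0,"az":0,"jaw":1}]'| grep -E "eef|force"; python3 -m jog '[{"tx":0,"ty":0,"tz":0.5,"ax":0,"ay":0,"az":0,"jaw":1},{"tx":0,"ty":0,"tz":0,"ax":0,"ay":0,"az":0,"jaw":1}]'| grep -E "eef|force"
```

```text
eef_pos: [439.9, 147.7, 19.4]
force: [-0.6, 0.2, -0.1]
grip_force: 58.5
eef_pos: [440.0, 147.7, 18.7]
force: [0.5, -0.2, -1.3]
grip_force: 58.5
eef_pos: [440.0, 147.7, 18.3]
force: [0.5, 0.7, 0.6]
grip_force: 58.5
eef_pos: [440.0, 147.7, 17.8]
force: [0.1, -0.8, -0.1]
grip_force: 58.5
```

```bash
python3 -m jog '[{"tx":0,"ty":0,"tz":0.4,"ax":0,"ay":0,"az":0,"jaw":1},{"tx":0,"ty":0,"tz":0,"ax":0,"ay":0,"az":0,"jaw":1}]' | grep -E "eef|^force"; python3 -m jog '[{"tx":0,"ty":0,"tz":0.4,"ax":0,"ay":0,"az":0,"jaw":1},{"tx":0,"ty":0,"tz":0,"ax":0,"ay":0,"az":0,"jaw":1}]'| grep -E "eef|^force"; python3 -m jog '[{"tx":0,"ty":0,"tz":0.4,"ax":0,"ay":0,"az":0,"jaw":1},{"tx":0,"ty":0,"tz":0,"ax":0,"ay":0,"az":0,"jaw":1}]'| grep -E "eef|^force"
```

```text
eef_pos: [440.0, 147.7, 17.5]
force: [-0.4, 0.7, 1.6]
eef_pos: [440.1, 147.7, 17.2]
force: [-3.0, -0.2, 4.8]
eef_pos: [440.1, 147.8, 17.1]
force: [-3.7, 0.6, 7.8]
```

Contact is at eef z of about 17.4, as predicted. Easing off 0.6 mm and advancing in the push direction with force checks.

```bash
python3 -m jog '[{"tx":0,"ty":0,"tz":-0.6,"ax":0,"ay":0,"az":0,"jaw":1},{"tx":0,"ty":0,"tz":0,"ax":0,"ay":0,"az":0,"jaw":1}]' | grep -E "eef|^force"; python3 -m jog '[{"tx":-3,"ty":0,"tz":0,"ax":0,"ay":0,"az":0,"jaw":1},{"tx":-3,"ty":0,"tz":0,"ax":0,"ay":0,"az":0,"jaw":1},{"tx":0,"ty":0,"tz":0,"ax":0,"ay":0,"az":0,"jaw":1}]' | grep -E "eef|^force"; python3 -m jog '[{"tx":-2,"ty":0,"tz":0,"ax":0,"ay":0,"az":0,"jaw":1},{"tx":-2,"ty":0,"tz":0,"ax":0,"ay":0,"az":0,"jaw":1},{"tx":0,"ty":0,"tz":0,"ax":0,"ay":0,"az":0,"jaw":1}]' | grep -E "eef|^force"
```

```text
eef_pos: [440.1, 147.7, 17.3]
force: [-1.8, 0.5, 4.2]
eef_pos: [446.4, 145.9, 17.3]
force: [0.5, 0.2, 3.6]
eef_pos: [449.8, 144.9, 17.3]
force: [-1.3, 0.9, 4.8]
```

```bash
python3 -m jog '[{"tx":-2,"ty":0,"tz":-0.2,"ax":0,"ay":0,"az":0,"jaw":1},{"tx":0,"ty":0,"tz":0,"ax":0,"ay":0,"az":0,"jaw":1}]' | grep -E "eef|^force"; python3 -m jog '[{"tx":-2,"ty":0,"tz":0,"ax":0,"ay":0,"az":0,"jaw":1},{"tx":0,"ty":0,"tz":0,"ax":0,"ay":0,"az":0,"jaw":1}]' | grep -E "eef|^force"; python3 -m jog '[{"tx":-2,"ty":0,"tz":0,"ax":0,"ay":0,"az":0,"jaw":1},{"tx":0,"ty":0,"tz":0,"ax":0,"ay":0,"az":0,"jaw":1}]' | grep -E "eef|^force";python3 -m jog '[{"tx":-2,"ty":0,"tz":0,"ax":0,"ay":0,"az":0,"jaw":1},{"tx":0,"ty":0,"tz":0,"ax":0,"ay":0,"az":0,"jaw":1}]' | grep -E "eef|^force"
```

```text
eef_pos: [451.7, 144.3, 17.4]
force: [-1.9, 0.2, 3.1]
eef_pos: [453.6, 143.7, 17.4]
force: [-0.9, 0.5, 4.0]
eef_pos: [455.5, 143.1, 17.4]
force: [-1.7, 1.5, 4.5]
eef_pos: [457.2, 142.6, 17.4]
force: [-2.7, 0.7, 4.7]
```

```bash
python3 -m jog '[{"tx":-2,"ty":0,"tz":0,"ax":0,"ay":0,"az":0,"jaw":1},{"tx":0,"ty":0,"tz":0,"ax":0,"ay":0,"az":0,"jaw":1}]' | grep -E "eef|^force"; python3 -m jog '[{"tx":-2,"ty":0,"tz":0,"ax":0,"ay":0,"az":0,"jaw":1},{"tx":0,"ty":0,"tz":0,"ax":0,"ay":0,"az":0,"jaw":1}]' | grep -E "eef|^force"; python3 -m jog '[{"tx":-2,"ty":0,"tz":0,"ax":0,"ay":0,"az":0,"jaw":1},{"tx":0,"ty":0,"tz":0,"ax":0,"ay":0,"az":0,"jaw":1}]' | grep -E "eef|^force"
```

```text
eef_pos: [458.4, 142.3, 17.4]
force: [-6.7, 2.5, 9.1]
eef_pos: [460.2, 141.7, 17.4]
force: [-7.5, 1.9, 9.6]
eef_pos: [462.1, 141.2, 17.4]
force: [-7.2, 2.5, 9.5]
```

Run:
```python
from h import *
t=cap("scene"); Q=cloud(t)
m=(np.linalg.norm(Q[...,:2]-[535,118],axis=-1)<40)&(t["depth"]>0)
k=m&(Q[...,2]>86)&(Q[...,2]<104)
print(np.median(Q[k][:,2]), np.percentile(Q[k][:,2],[75,90]), sense()["eef_pos"])
save(t,"s9.png",(260,110,340,190),7)
```

```text
96.11720746367445 [98.11 99.57] [462.11 141.18  17.45]
```

```bash
python3 -m jog '[{"tx":-2,"ty":0,"tz":-0.4,"ax":0,"ay":0,"az":0,"jaw":1},{"tx":0,"ty":0,"tz":0,"ax":0,"ay":0,"az":0,"jaw":1}]' | grep -E "eef|^force"; python3 -m jog '[{"tx":-2,"ty":0,"tz":0,"ax":0,"ay":0,"az":0,"jaw":1},{"tx":0,"ty":0,"tz":0,"ax":0,"ay":0,"az":0,"jaw":1}]' | grep -E "eef|^force"; python3 -m jog '[{"tx":-2,"ty":0,"tz":0,"ax":0,"ay":0,"az":0,"jaw":1},{"tx":0,"ty":0,"tz":0,"ax":0,"ay":0,"az":0,"jaw":1}]' | grep -E "eef|^force"
```

```text
eef_pos: [464.5, 140.4, 17.5]
force: [-3.2, 1.7, 4.2]
eef_pos: [466.5, 139.8, 17.5]
force: [-3.6, 2.0, 3.1]
eef_pos: [468.8, 139.1, 17.6]
force: [-2.7, 1.4, 0.9]
```

View pics/s9.png

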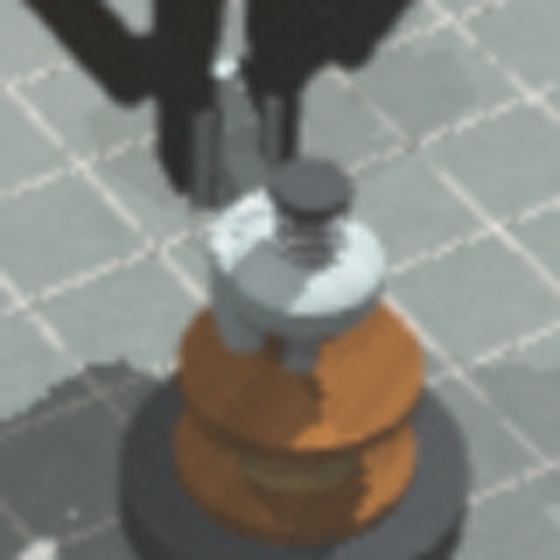

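The prongs straddle the rod under the raised cap, and drag is about 3 N. Continuing.

```bash
for k in 1; do python3 -m jog '[{"tx":-2,"ty":0,"tz":0,"ax":0,"ay":0,"az":0,"jaw":1},{"tx":-2,"ty":0,"tz":0,"ax":0,"ay":0,"az":0,"jaw":1},{"tx":0,"ty":0,"tz":0,"ax":0,"ay":0,"az":0,"jaw":1}]' | grep -E "eef|^force"; done; python3 -m jog '[{"tx":-2,"ty":0,"tz":0,"ax":0,"ay":0,"az":0,"jaw":1},{"tx":-2,"ty":0,"tz":0,"ax":0,"ay":0,"az":0,"jaw":1},{"tx":0,"ty":0,"tz":0,"ax":0,"ay":0,"az":0,"jaw":1}]' | grep -E "eef|^force"; python3 -m jog '[{"tx":-2,"ty":0,"tz":0,"ax":0,"ay":0,"az":0,"jaw":1},{"tx":-1,"ty":0,"tz":0,"ax":0,"ay":0,"az":0,"jaw":1},{"tx":0,"ty":0,"tz":0,"ax":0,"ay":0,"az":0,"jaw":1}]' | grep -E "eef|^force"
```

```text
eef_pos: [473.0, 137.9, 17.7]
force: [-2.0, 0.6, -1.6]
eef_pos: [476.8, 136.8, 17.7]
force: [-0.5, -0.2, -2.5]
eef_pos: [479.5, 136.0, 17.8]
force: [-0.2, -0.3, -2.3]
```

```bash
python3 -m jog '[{"tx":-1,"ty":0,"tz":0.2,"ax":0,"ay":0,"az":0,"jaw":1},{"tx":-1,"ty":0,"tz":0,"ax":0,"ay":0,"az":0,"jaw":1},{"tx":0,"ty":0,"tz":0,"ax":0,"ay":0,"az":0,"jaw":1}]' | grep -E "eef|^force"; python3 -m jog '[{"tx":-1,"ty":0,"tz":0,"ax":0,"ay":0,"az":0,"jaw":1},{"tx":0,"ty":0,"tz":0,"ax":0,"ay":0,"az":0,"jaw":1}]' | grep -E "eef|^force"; python3 -m jog '[{"tx":-1,"ty":0,"tz":0,"ax":0,"ay":0,"az":0,"jaw":1},{"tx":0,"ty":0,"tz":0,"ax":0,"ay":0,"az":0,"jaw":1}]' | grep -E "eef|^force"
```

```text
eef_pos: [481.4, 135.5, 17.6]
force: [-1.5, 0.2, -2.1]
eef_pos: [482.4, 135.2, 17.6]
force: [-1.7, 0.9, -1.5]
eef_pos: [483.3, 134.9, 17.6]
force: [-1.9, 1.2, -1.4]
```

```bash
python3 -m jog '[{"tx":-0.5,"ty":0,"tz":0,"ax":0,"ay":0,"az":0,"jaw":1},{"tx":0,"ty":0,"tz":0,"ax":0,"ay":0,"az":0,"jaw":1}]' | grep -E "eef|^force"; python3 -m jog '[{"tx":-0.5,"ty":0,"tz":0,"ax":0,"ay":0,"az":0,"jaw":1},{"tx":0,"ty":0,"tz":0,"ax":0,"ay":0,"az":0,"jaw":1}]' | grep -E "eef|^force"
```

```text
eef_pos: [483.7, 134.8, 17.6]
force: [-3.1, 1.5, -0.6]
eef_pos: [484.2, 134.6, 17.6]
force: [-2.4, 0.8, 0.3]
```

```bash
python3 -m jog '[{"tx":-0.5,"ty":0,"tz":0,"ax":0,"ay":0,"az":0,"jaw":1},{"tx":0,"ty":0,"tz":0,"ax":0,"ay":0,"az":0,"jaw":1}]' | grep -E "eef|^force"
```

```text
eef_pos: [484.6, 134.5, 17.6]
force: [-1.7, 0.5, -0.2]
```

```bash
python3 -m jog '[{"tx":-0.4,"ty":0,"tz":0,"ax":0,"ay":0,"az":0,"jaw":1},{"tx":0,"ty":0,"tz":0,"ax":0,"ay":0,"az":0,"jaw":1}]' | grep -E "eef|^force"
```

```text
eef_pos: [485.1, 134.4, 17.6]
force: [-2.1, 1.0, -0.2]
```

Drag is still about 2.2 N, so the back isn't on the rod yet.

```bash
python3 -m jog '[{"tx":-0.4,"ty":0,"tz":0,"ax":0,"ay":0,"az":0,"jaw":1},{"tx":0,"ty":0,"tz":0,"ax":0,"ay":0,"az":0,"jaw":1}]' | grep -E "eef|^force"
```

```text
eef_pos: [485.5, 134.2, 17.6]
force: [-2.8, 1.4, -0.8]
```

```bash
python3 -m jog '[{"tx":-0.4,"ty":0,"tz":0,"ax":0,"ay":0,"az":0,"jaw":1},{"tx":0,"ty":0,"tz":0,"ax":0,"ay":0,"az":0,"jaw":1}]' | grep -E "eef|^force"
```

```text
eef_pos: [485.8, 134.1, 17.6]
force: [-2.9, 0.8, 0.3]
```

```bash
python3 -m jog '[{"tx":-0.4,"ty":0,"tz":0,"ax":0,"ay":0,"az":0,"jaw":1},{"tx":0,"ty":0,"tz":0,"ax":0,"ay":0,"az":0,"jaw":1}]' | grep -E "eef|^force"
```

```text
eef_pos: [486.2, 134.0, 17.6]
force: [-3.5, 0.5, -0.6]
```

```bash
python3 -m jog '[{"tx":-0.4,"ty":0,"tz":0,"ax":0,"ay":0,"az":0,"jaw":1},{"tx":0,"ty":0,"tz":0,"ax":0,"ay":0,"az":0,"jaw":1}]' | grep -E "eef|^force"
```

```text
eef_pos: [486.6, 133.9, 17.6]
force: [-3.8, 1.0, -0.4]
```

```bash
python3 -m jog '[{"tx":-0.3,"ty":0,"tz":0,"ax":0,"ay":0,"az":0,"jaw":1},{"tx":0,"ty":0,"tz":0,"ax":0,"ay":0,"az":0,"jaw":1}]' | grep -E "eef|^force"
```

```text
eef_pos: [486.8, 133.8, 17.6]
force: [-3.4, 1.9, -0.4]
```

```bash
python3 -m jog '[{"tx":-0.3,"ty":0,"tz":0,"ax":0,"ay":0,"az":0,"jaw":1},{"tx":0,"ty":0,"tz":0,"ax":0,"ay":0,"az":0,"jaw":1}]' | grep -E "eef|^force"
```

```text
eef_pos: [486.8, 133.8, 17.6]
force: [-5.0, 1.5, 0.6]
```

The motion has stopped and the force is rising: the back is on the rod.

```bash
python3 -m jog '[{"tx":-0.4,"ty":0,"tz":0,"ax":0,"ay":0,"az":0,"jaw":1},{"tx":0,"ty":0,"tz":0,"ax":0,"ay":0,"az":0,"jaw":1}]' | grep -E "eef|^force"
```

```text
eef_pos: [486.8, 133.8, 17.6]
force: [-7.5, 1.9, 2.7]
```

```bash
python3 -m jog '[{"tx":-0.4,"ty":0,"tz":0,"ax":0,"ay":0,"az":0,"jaw":1},{"tx":0,"ty":0,"tz":0,"ax":0,"ay":0,"az":0,"jaw":1}]' | grep -E "eef|^force"
```

```text
eef_pos: [486.8, 133.8, 17.6]
force: [-9.6, 1.5, 4.7]
```

```bash
python3 -m jog '[{"tx":-0.4,"ty":0,"tz":0,"ax":0,"ay":0,"az":0,"jaw":1},{"tx":0,"ty":0,"tz":0,"ax":0,"ay":0,"az":0,"jaw":1}]' | grep -E "eef|^force"
```

```text
eef_pos: [486.8, 133.8, 17.6]
force: [-10.9, 3.6, 6.0]
```

```bash
python3 -m jog '[{"tx":-0.3,"ty":0,"tz":0,"ax":0,"ay":0,"az":0,"jaw":1},{"tx":0,"ty":0,"tz":0,"ax":0,"ay":0,"az":0,"jaw":1},{"tx":0,"ty":0,"tz":0,"ax":0,"ay":0,"az":0,"jaw":1}]' | grep -E "eef|^force"
```

```text
eef_pos: [486.7, 133.8, 17.6]
force: [-12.5, 2.5, 7.8]
```

```bash
python3 -m jog '[{"tx":-0.3,"ty":0,"tz":0,"ax":0,"ay":0,"az":0,"jaw":1},{"tx":0,"ty":0,"tz":0,"ax":0,"ay":0,"az":0,"jaw":1},{"tx":0,"ty":0,"tz":0,"ax":0,"ay":0,"az":0,"jaw":1},{"tx":0,"ty":0,"tz":0,"ax":0,"ay":0,"az":0,"jaw":1}]' | grep -E "time|eef|^force"
```

```text
time_s: 21.92
eef_pos: [486.7, 133.8, 17.6]
force: [-14.6, 2.8, 8.8]
```

About 10 N on the rod once drag is subtracted. Relaxing the push, then opening.

```bash
python3 -m jog '[{"tx":1,"ty":0,"tz":0,"ax":0,"ay":0,"az":0,"jaw":1},{"tx":0.9,"ty":0,"tz":0,"ax":0,"ay":0,"az":0,"jaw":1},{"tx":0,"ty":0,"tz":0,"ax":0,"ay":0,"az":0,"jaw":1}]' | grep -E "time|eef|^force"
```

```text
time_s: 22.3
eef_pos: [486.9, 133.8, 17.6]
force: [-4.2, 1.3, 1.4]
```

```bash
python3 -m jog '[{"tx":0,"ty":0,"tz":0,"ax":0,"ay":0,"az":0,"jaw":0.4},{"tx":0,"ty":0,"tz":0,"ax":0,"ay":0,"az":0,"jaw":0.2},{"tx":0,"ty":0,"tz":0,"ax":0,"ay":0,"az":0,"jaw":0.2},{"tx":0,"ty":0,"tz":0,"ax":0,"ay":0,"az":0,"jaw":0.2}]' ; python3 -m jog '[{"tx":20,"ty":0,"tz":0,"ax":0,"ay":0,"az":0,"jaw":0.2},{"tx":40,"ty":0,"tz":0,"ax":0,"ay":0,"az":0,"jaw":0.2},{"tx":30,"ty":0,"tz":-40,"ax":0,"ay":0,"az":0,"jaw":0.2},{"tx":0,"ty":0,"tz":-40,"ax":0,"ay":0,"az":0,"jaw":0.2},{"tx":0,"ty":0,"tz":0,"ax":0,"ay":0,"az":0,"jaw":0.2}]'
python3 - <<'E'
from h import *
dr=np.array([.959,-.283]); pe=np.array([.283,.959])
for n,rod in (("top",[533.9,118.8]),("scene",[535.3,118.3])):
    t=cap(n); Q=cloud(t); m=(np.linalg.norm(Q[...,:2]-[535,118],axis=-1)<80)&(t["depth"]>0)
    x=(Q[...,:2]-rod)@dr; y=(Q[...,:2]-rod)@pe
    b=m&(x<-28)&(x>-75)&(abs(y)<15)&(Q[...,2]>83); q=Q[b]
    if len(q): print(n,"block x",x[b].min(),x[b].max(),"y",np.median(y[b]),"z",np.median(q[:,2]))
    k=m&(Q[...,2]>86)&(Q[...,2]<106)&(np.hypot(x,y)<23); print(n,"cap top z",np.percentile(Q[k][:,2],[30,50,80]))
    save(t,n+"f.png",(180,200,300,310) if n=="top" else (240,90,350,200),4)
E
python3 -c "
import cv2,numpy as np
a=cv2.imread('pics/topf.png');b=cv2.imread('pics/scenef.png')
a=cv2.resize(a,(380,380));b=cv2.resize(b,(400,380))
cv2.imwrite('pics/final.png',np.hstack([a,b]))"
```

```text
time_s: 22.8
eef_pos: [487.2, 133.7, 17.7]
ee_rot: [0.0, 0.143, 0.99, 0.0]
force: [0.4, 0.4, 0.1]
grip_width: 0.401
grip_force: 0.0
time_s: 23.42
eef_pos: [402.3, 159.6, 100.0]
ee_rot: [0.003, 0.143, 0.99, 0.001]
force: [-0.2, -0.1, -0.6]
grip_width: 0.399
grip_force: 0.0
top block x -65.45992314031933 -28.213641120688067 y -0.6146196561796586 z 90.70466493217964
top cap top z [95.74 97.08 99.27]
scene block x -68.12830401545067 -35.276134044285484 y -1.792237927606136 z 90.71117520228864
scene cap top z [94.67 97.06 99.53]
```

View pics/final.png

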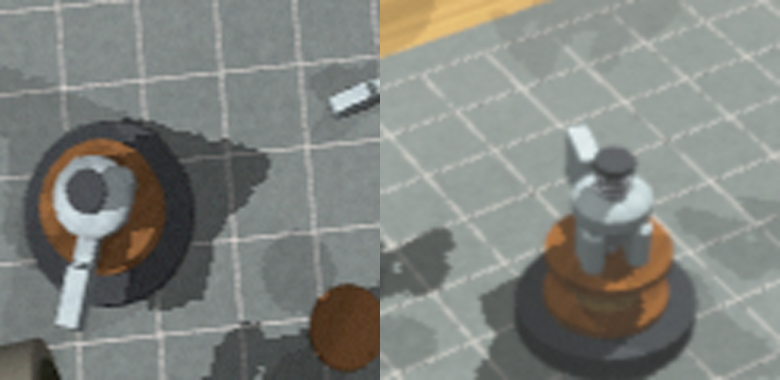

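The final view shows the spacer on the rod, flat: block top is 90.7 (57 + 34), the tail end is 65.5 mm from the axis as it should be, and the cap is raised about 2.6 mm. Handing in.

```bash
python3 -c "
from rig import *
print(finish_job())"
```

```text
the job is handed in; nothing more can be done
None
```

The large bare-aluminium spacer is on the rod, flat on the spool, pressed home with an estimated 10 N at the rod, holding the cap up about 2.6 mm, and released; I handed the job in, but `finish_job` gave no verdict.

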